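Clip a phone's back cover shut and cure its camera window

TASK

Take the sprung clip off its parking stand and clip it over the middle of the phone's upper edge, pushed well down so that its jaws pull the springy back cover fully shut, and let go. Then pick up the curing torch (already lit), point it squarely at the round camera window on the cover from about 6 cm away and hold it still there for at least 2 seconds without touching the phone with it, and lay it back in its rest the way it lay. Leave the tape, the jar and the screwdriver where they are.

Things in the scene. Friction and masses are not known exactly. Their poses are not given: they have to be found in the camera images.
- phone: Phone standing on its long side in a fixed blue cradle; neither moves. Origin: centre of the cradle's underside. y along the phone, z up, x out of its back cover (away from the robot). Cradle: base 75 (x) by 170 by 12 high, walls to 31 high at x = -17 to 17. Phone: 150 long, from 12 to 87 above the bench, 9.5 thick with the cover shut (x = -4.75 to 4.75).
- edge (a point): Middle of the phone's upper edge, with the cover shut: 87 above the bench, halfway along and halfway through the 9.5 mm thickness. Axes as the phone's. The clip belongs here.
- cover (a joint): White back cover, 2.5 thick, the upper 55 of the phone's back: angle in rad about its lower edge (32 above the bench). 0 is shut, its stop; a weak spring (about 1.4 N at the top) holds it at about 0.064, 3.5 mm off at the upper edge, where the phone is then about 13 thick.
- window (a point): Centre of the face of the round dark camera window, 22 across, on the cover: 62 above the bench, 50 towards +y from the phone's middle. x points out of the cover (towards where the torch must be), y along the phone, z up.
- clip: Black spring clip like a broad clothes peg, 70 g, parked upright astride its stand, jaws down. Alike after a half turn about z. Origin: underside of the steel crown between the jaws, which rests on the clipped edge. x (26 wide) along that edge, y the squeezing direction, z up. Jaw pads z = -26 to -14, faces 9.5 apart when parked; squeezed, 29 apart at the tips, 24 near the crown.
- clip_grip (a point): Middle between the clip's two flat handles, 40 above the clip's origin: where to squeeze (along y). Handles z = 14 to 52, splayed 0.30 rad each: 60 apart over their outsides at the top, 37 at their feet; squeezed fully they stand parallel, 32 apart, z = 18 to 58. Fully open takes about 11 N; 25 to 30 N holds it firmly at its stop. Let go, the jaws bite with about 8 N.
- clip_left (a joint): Angle of one half of the clip, rad (the other half mirrors it): 0 with the jaws on a 9.5 mm edge, as parked; 0.30 fully squeezed open; -0.10 shut on nothing.
- stand: Fixed parking stand of the clip: steel foot 80 (x) by 60 (y) by 12 high with an upright aluminium plate 60 long (x), 9.5 thick (y), its top 70 above the bench; the clip is lifted straight up from it. Origin: centre of the underside.
- torch: Dark steel pen torch lying level in its rest, about 120 g, 145 long. Origin on its axis at the place to grip, near the balance; x points along the beam. Barrel 22 across from x = -75 to 45, thicker head 30 across from x = 45 to the lens at x = 70. Axis 55 above the bench while in the rest.
- lens (a point): Centre of the torch's lens, 70 ahead of the torch's origin along its x.
- beam (a point): Point on the beam's axis 60 ahead of the lens (130 ahead of the torch's origin).
- rest: Fixed torch rest: base 130 (x) by 60 by 10 high, with two open V posts, 8 thick, at x = -45 and x = 35 that carry the barrel; 72 clear between them. Origin: centre of the underside; x as the beam of the torch that lies in it.
- rest_seat (a point): Where the torch's origin lies in the rest: above the rest's origin, 55 above the bench.
- tape: White tape roll, 84 across, 45 high, standing flat; origin centre of the underside. Leave alone.
- jar: Small jar with a black lid, 40 across, 32 high; origin centre of the underside. Leave alone.
- driver: Screwdriver about 120 long lying on the bench; x along it. Leave alone.
There are look-alikes about, which are no part of the job. Leave any brown or yellow look-alike of the rest alone.

How it is judged (in metres and radians):
On the way, in this order (a step that is already met when the one before it is completed fails the run):
1. the clip is squeezed open and lifted off its stand (value of joint clip_left above 0.15 rad and contact force between clip and stand below 0.1 N and height (world z) of clip above 0.09 m), for 0.1 s.
2. the clip sits over the middle of the phone's upper edge, let go, gripping, and the cover is shut (y of clip in the frame of edge between -0.02 and 0.02 m and x of clip in the frame of edge between -0.006 and 0.006 m and z of clip in the frame of edge between -0.004 and 0.012 m and angle between the y axis of clip and the x axis of phone, either way round below 0.25 rad and angle between clip's own z axis and vertical below 0.25 rad and contact force between clip and phone above 2 N and value of joint cover below 0.015 rad and contact force between the fingers and clip below 0.1 N), for 0.3 s.
3. the torch is held still, aimed squarely at the camera window from 35 to 90 mm, for about 2 s (y of beam in the frame of window between -0.012 and 0.012 m and z of beam in the frame of window between -0.012 and 0.012 m and x of lens in the frame of window between 0.035 and 0.09 m and angle between the x axis of torch and the x axis of window, either way round below 0.25 rad and linear speed of torch below 0.03 m/s and value of joint cover below 0.015 rad), for 1.8 s.
At the end, for the whole second after the job is handed in: Clip let go on the upper edge, within 20 mm of its middle, upright and square within 0.25 rad, crown at most 12 mm above the edge and 6 mm off its centre line; cover shut (under 0.015 rad); torch let go, at rest in both V posts within 15 mm of where it lay, pointing the same way (all of step 2 and distance between torch and rest_seat below 0.015 m and z of torch in the frame of rest_seat below 0.006 m and angle between the x axis of torch and the x axis of rest, either way round below 0.12 rad and x of lens in the frame of rest above 0.04 m and contact force between torch and rest above 0.2 N and linear speed of each of torch, clip below 0.02 m/s); the robot touches nothing.
It fails at once if the torch touches the phone (contact force between torch and phone above 0.5 N).
It fails at once if the tape roll is disturbed (moved more than 20 mm) (distance of tape from where it was at the start of the episode above 0.02 m).
It fails at once if the jar is disturbed (moved more than 20 mm) (distance of jar from where it was at the start of the episode above 0.02 m).
It fails at once if the screwdriver is disturbed (moved more than 20 mm) (distance of driver from where it was at the start of the episode above 0.02 m).
It also fails if it takes over 64 s, if anything falls off the work surface, if the arm or the gripper's body presses on something with over 40 N, if the wrist force passes 120 N, or if a joint passes its speed limit or range.

ROBOT

A 6-joint arm with a two-finger parallel gripper is mounted at the origin on the work surface. World frame = base frame: x ahead of the robot, y to its left, z up, the work surface at z = 0. Lengths are in mm, angles in rad, forces in N, time in s.
With the tool pointing down it reaches from about 400 to 925 mm from the base axis. Payload 12.5 kg.
Tool frame: the origin (TCP) lies midway between the tips of the shut fingers; the grasp point (between the pads) lies 19 mm behind it; z points along the fingers, y is the line along which they close (so a half turn about z gives the same grasp; the last joint's range is limited). The gripper opens to 95 mm and grips with 3 to 60 N. Pads are 20 mm wide; open, the fingers measure 119 mm over their backs; the gripper's body (75 mm by 180 mm) begins 59 mm behind the grasp point.
Start: joints at [-0.106, 0.491, 1.559, -0, 1.092, -0.106], TCP at [625.017, 0.021, 214.661] pointing down, gripper open.
Joint ranges: [-3.1, 3.1], [-0.84, 2.19], [0.05, 2.79], [-1.13, 4.28], [0.06, 2.93], [-2.69, 2.69]. Speed limits (rad/s): [2.22, 2.22, 2.79, 3.14, 3.14, 3.14].

INTERFACE

Orientations are given as [roll, pitch, yaw] about the fixed x, y, z axes, in that order (R = Rz(yaw) Ry(pitch) Rx(roll)).
In Python, from cell import env gives the robot as it stands.
- The arm moves only by the tool carry_out, never from a script. Its argument "series" is a list of rows, each a list of 4 numbers: the shift along the world's x, y, z normalised to -1 to 1, where 1 is 5 cm, then the turn about the world's z normalised to -1 to 1, where 1 is 6 degrees. In form: [[x, y, z, turn], ...]. A call has exactly 5 rows; each row shifts and turns the commanded pose from where the row before left it; what a row does not reach is not made up. A row lasts 1/10 s, in which the tool goes at most 50 mm and 8.59 degrees, less where a joint would pass 70% of its speed; a pose out of reach is approached as far as the arm can. A call with a number of a shift or a turn outside -1 to 1 is refused whole. A call with a gripper value outside its range is refused whole. "fingers" is the closure, from -1 (fully open) to 1 (shut), set as the call begins (left out, the last holds). The fingers move at their own pace and stop on an object; the grip force is fixed at half the most. Time passes only in rows, so rows that do not move let the fingers close, or fill a call up. It gives the time, the measured TCP pose, the force, the opening and the grip force at its end, in the units of the state.
- env.state(): the state, without advancing time (a new reading comes with each control period).
- env.read_camera(name): name is "scene" or "side" or "wrist"; returns the picture (384x512x3 uint8, red, green, blue); there is no depth.
- env.calibration(name): a dict with "K" (3x3 intrinsics, pixels), "pose" (4x4, takes a point from camera to world coordinates). Camera axes: x right, y down, z forward; pixel columns grow to the right and rows downward; lengths in mm; the calibration is good to about 2 mm. A picture is of the moment at which its call begins: read the wrist's pose just before it. calibration takes no time and is no camera call; for the wrist camera it gives the pose at the moment of the call.
- env.job_done(): hands the job in; it is judged then, once.
Trained networks look in the newest picture that a camera, given by its name, has taken for a name from the list of things; names that differ only in an ending like _2 or _b are one class to them, and where a whole thing is asked for, a point or a joint stands for the part that bears it (a point fixed in the world has none). Each returns a list of dicts, best first, with "conf" (0 to 1); they miss things now and then, are a little off and sometimes report something else, mostly with a low value. They report only what shows in the picture. A call takes as long as a camera call. They do not tell look-alikes from the thing itself.
- env.look_for(camera, label): "position" ([row, column] as shares, 0 to 1, of the picture: columns of its width, rows of its height, amid what is visible of it).
The state is a dict: "t": time; "joints": joint angles; "qvel": joint speeds; "tau": joint torques, N m; "eef_pos": TCP position; "tcp_rot": TCP orientation; "ft_force": force on the tool from outside, world axes, zero at the start; "moment": the same for the moment, N m; "opening": opening from 0.0 (shut) to 1.0 (fully open); "grip_force": force on a finger pad.
Only numpy, scipy, OpenCV 4.12 (cv2) and the standard library are available. Lean on these libraries where they do the work, as an engineer would, in place of code of your own. Each camera call takes 0.05 s, during which the arm holds its last target. There are 200 camera calls.

## Working session

There is one attempt and no reset: what is moved stays moved. The work goes in short steps, Python scripts to look and compute and a tool call to move; the robot and the scene stay as the last step left them, time stands still between calls to the robot, and variables do not carry over. Pictures are saved under pics/ and viewed, at most 10 in all, crops included, and the job is handed in when it is done.

Besides the shell and the picture viewer there is one more tool, called after "Emit:" in YAML: its name, and indented under it one key for each argument. carry_out: Moves the arm, as the interface text tells. Its arguments: {"type":"object","properties":{"series":{"type":"array","items":{"type":"array","items":{"type":"number","minimum":-1,"maximum":1}}},"fingers":{"type":"number"}},"required":["series"]}

```bash
mkdir -p pics; ls
cat > h.py <<'E'
import numpy as np, cv2
from cell import env
def ray(cam,px,C=None):
    C=C or env.calibration(cam); K=np.array(C["K"]);P=np.array(C["pose"])
    d=P[:3,:3]@np.linalg.solve(K,[px[0],px[1],1.]); return P[:3,3],d/np.linalg.norm(d)
def onz(cam,px,z,C=None):
    o,d=ray(cam,px,C); return o+d*(z-o[2])/d[2]
def proj(cam,p,C=None):
    C=C or env.calibration(cam); K=np.array(C["K"]);P=np.array(C["pose"])
    q=K@(P[:3,:3].T@(np.array(p,float)-P[:3,3])); return q[:2]/q[2]
def save(cam,name):
    im=env.read_camera(cam); cv2.imwrite(f"pics/{name}.png",im[:,:,::-1]); return im
E
python3 - <<'E'
from h import *
ims=[]
for c in ["scene","side","wrist"]:
    im=save(c,c+"0"); 
    C=env.calibration(c); print(c,np.round(np.array(C["pose"]),2).tolist(),np.round(C["K"],1).tolist())
    if c=="wrist": continue
    for l in ["phone","clip","stand","torch","rest","tape","jar","driver","edge","window","lens","clip_grip"]:
        try: print(c,l,[(round(r["conf"],2),round(r["position"][1]*512),round(r["position"][0]*384)) for r in env.look_for(c,l)][:4])
        except Exception as e: print(l,e)
for c in ["scene","side"]:
    im=cv2.imread(f"pics/{c}0.png"); cv2.imwrite(f"pics/{c}0b.png",cv2.resize(im,(800,600),interpolation=cv2.INTER_CUBIC))
E
```

```text
pics
scene [[-0.88, 0.38, -0.29, 874.37], [0.47, 0.71, -0.52, 588.36], [0.01, -0.59, -0.8, 1042.2], [0.0, 0.0, 0.0, 1.0]] [[429.1, 0.0, 257.3], [0.0, 429.1, 195.4], [0.0, 0.0, 1.0]]
scene phone []
scene clip [(0.84, 319, 293)]
scene stand [(0.92, 316, 309)]
scene torch []
scene rest [(0.64, 272, 165)]
scene tape [(0.57, 197, 201)]
scene jar []
scene driver [(0.67, 241, 235)]
scene edge [(0.73, 275, 217)]
scene window [(0.61, 275, 209)]
scene lens []
scene clip_grip [(0.78, 322, 291)]
side [[0.75, -0.37, 0.55, -326.28], [-0.66, -0.44, 0.61, -955.52], [0.02, -0.82, -0.57, 983.81], [0.0, 0.0, 0.0, 1.0]] [[475.7, 0.0, 243.8], [0.0, 475.7, 188.9], [0.0, 0.0, 1.0]]
side phone [(0.87, 230, 203), (0.7, 298, 205)]
side clip [(0.75, 192, 152)]
side stand [(0.75, 190, 166)]
side torch []
side rest [(0.98, 301, 266), (0.93, 300, 310), (0.78, 249, 246), (0.19, 193, 155)]
side tape [(0.64, 298, 204)]
side jar [(0.63, 235, 169)]
side driver [(0.48, 257, 193)]
side edge [(0.7, 232, 203)]
side window []
side lens [(0.73, 298, 256)]
side clip_grip [(0.66, 191, 150), (0.24, 301, 265)]
wrist [[1.0, 0.0, 0.0, 624.92], [0.0, -0.97, -0.24, 65.95], [0.0, 0.24, -0.97, 384.42], [0.0, 0.0, 0.0, 1.0]] [[318.4, 0.0, 262.5], [0.0, 318.4, 191.6], [0.0, 0.0, 1.0]]
```

View pics/scene0b.png

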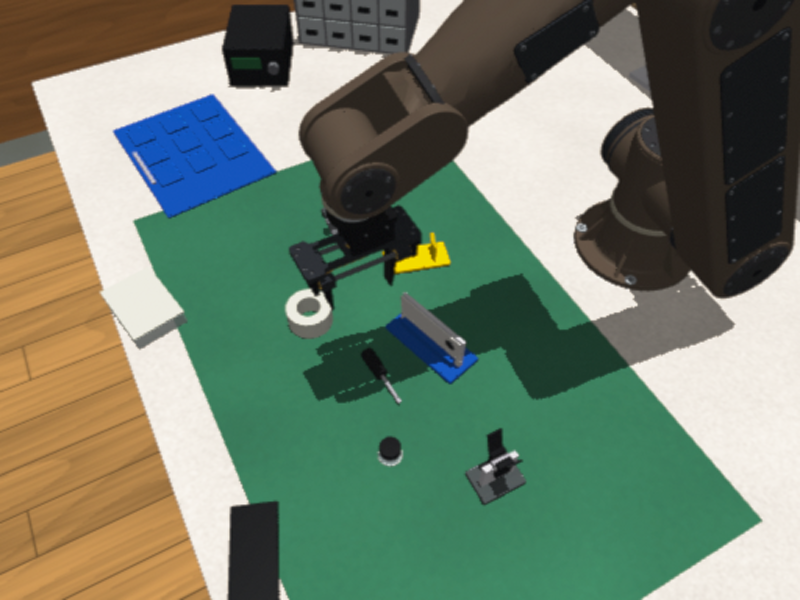

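View pics/side0b.png

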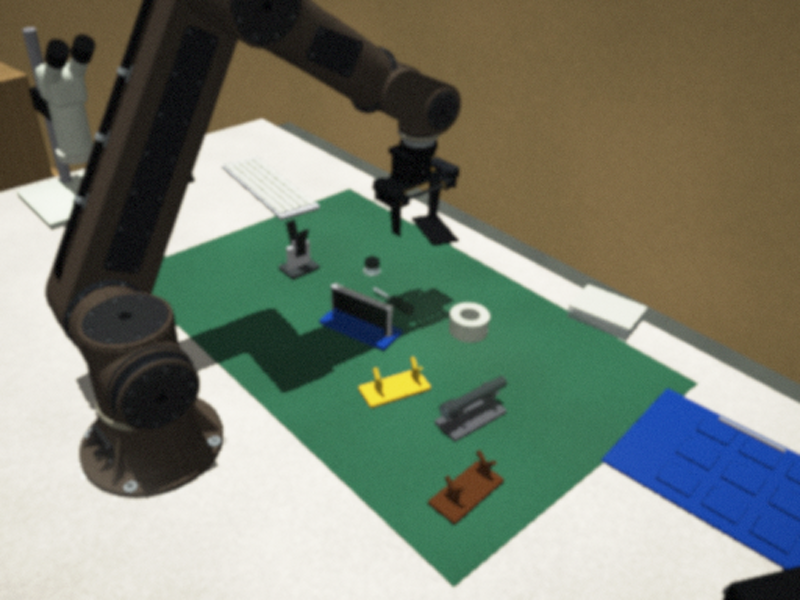

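The scene view (800x600) shows the clip on its stand at (495,470), phone in the blue cradle at (430,335), jar (390,450), driver (380,375), tape (308,313). The side view shows three rest shapes: yellow (395,383), brown (467,490) and dark grey with the torch in it (470,407). The grey one is the one meant, because it carries the torch and the task excludes yellow and brown.

Run:
```python
from h import *
s=.64
f=lambda c,u,v,z:np.round(onz(c,(u*s,v*s),z)).tolist()
print("clip scene stand foot centre",f("scene",495,482,10),"side",f("side",299,268,10))
print("phone top ends scene",f("scene",405,297,87),f("scene",463,345,87), "side",f("side",333,288,87),f("side",391,308,87))
print("torch side ends",f("side",440,420,55),f("side",505,381,55))
for n,(u,v) in dict(tape=(308,310),jar=(390,440),driverA=(366,352),driverB=(398,402)).items(): print(n,f("scene",u,v,20))
im=cv2.imread("pics/wrist0.png"); cv2.imwrite("pics/wrist0b.png",cv2.resize(im,(768,576),interpolation=cv2.INTER_CUBIC))
cr=cv2.imread("pics/side0.png")[215:350,210:350]; cv2.imwrite("pics/crop.png",cv2.resize(cr,None,fx=4,fy=4,interpolation=cv2.INTER_CUBIC))
for l in ["phone","clip","edge","window","torch","rest","lens","tape","jar","driver"]:
    print(l,[(round(r["conf"],2),round(r["position"][1]*512),round(r["position"][0]*384)) for r in env.look_for("wrist",l)][:4])
```

```text
clip scene stand foot centre [538.0, 303.0, 10.0] side [526.0, 284.0, 10.0]
phone top ends scene [517.0, -41.0, 87.0] [479.0, 95.0, 87.0] side [468.0, 77.0, 87.0] [515.0, -55.0, 87.0]
torch side ends [388.0, -327.0, 55.0] [555.0, -333.0, 55.0]
tape [668.0, -144.0, 20.0]
jar [655.0, 163.0, 20.0]
driverA [614.0, -9.0, 20.0]
driverB [610.0, 107.0, 20.0]
phone [(0.82, 149, 149), (0.39, 251, 155)]
clip []
edge [(0.89, 151, 150)]
window [(0.66, 139, 148)]
torch []
rest [(0.56, 152, 302)]
lens []
tape [(0.63, 300, 292)]
jar [(0.83, 300, 15), (0.44, 140, 151)]
driver [(0.98, 250, 150)]
```

View pics/wrist0b.png

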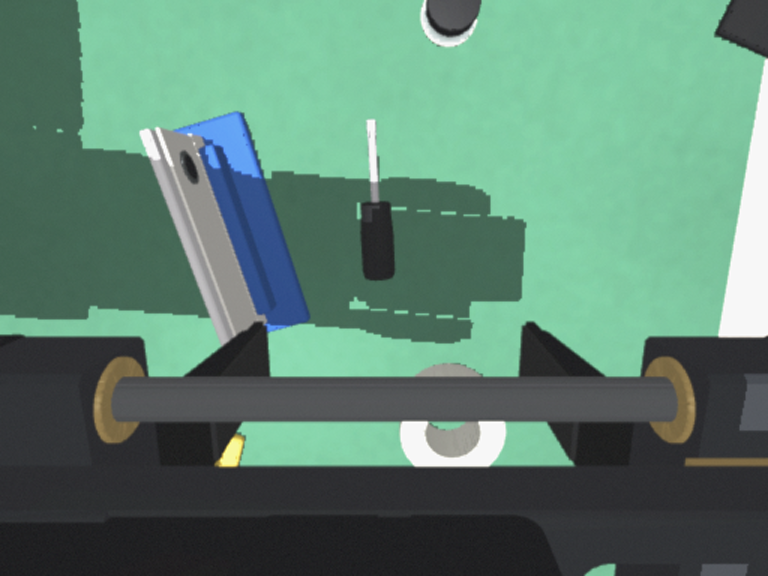

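View pics/crop.png

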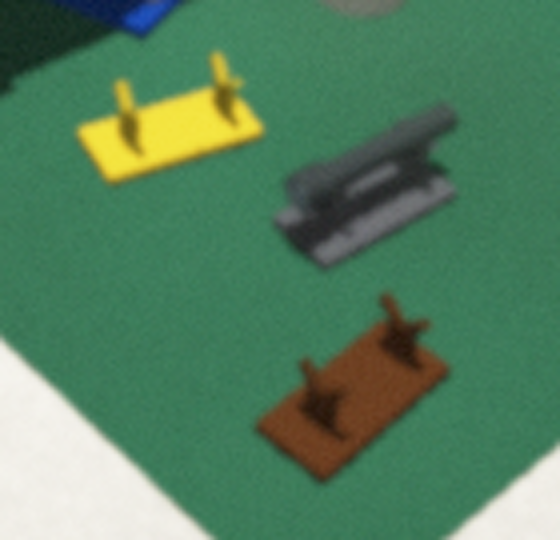

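The wrist view shows the phone's top edge running (150,130)–(235,340), with the window at (190,167), which is the +y end. The crop shows the grey rest carrying the torch, with its thick head at the left end, so this is the right rest. The brown and yellow ones are empty look-alikes. Next I move over the clip.

Emit:
carry_out:
  series:
    - [-0.4,0.8,0,0]
    - [-0.4,0.8,0,0]
    - [-0.4,0.8,0,0]
    - [-0.4,0.8,0,0]
    - [-0.4,0.8,0,0]
  fingers: -1

```text
t: 2.35
eef_pos: [524.1, 201.4, 214.8]
tcp_rot: [3.141, -0.0, 1.571]
ft_force: [-0.1, -0.8, 0.7]
opening: 1.003
grip_force: 0.0
```

```bash
cat >> h.py <<'E'
def enl(im,name,f=1.5):
    cv2.imwrite(f"pics/{name}.png",cv2.resize(np.ascontiguousarray(im[:,:,::-1]),None,fx=f,fy=f,interpolation=cv2.INTER_CUBIC))
E
python3 - <<'E'
from h import *
C=env.calibration("wrist"); im=env.read_camera("wrist"); enl(im,"clip1")
np.savez("pics/clip1.npz",im=im,K=C["K"],pose=C["pose"])
s=env.state();print(s["t"],s["eef_pos"],s["tcp_rot"],s["opening"],s["ft_force"])
for l in ["clip","clip_grip","stand","jar"]:
    for r in env.look_for("wrist",l)[:2]:
        p=(r["position"][1]*512,r["position"][0]*384); print(l,round(r["conf"],2),np.round(p),onz("wrist",p,110,C).round())
for c in ["scene","side"]:
    env.read_camera(c)
    for l in ["torch","lens","window","edge","rest"]: print(c,l,[(round(r["conf"],2),round(r["position"][1]*512),round(r["position"][0]*384)) for r in env.look_for(c,l)][:4])
E
```

```text
2.4 [521.25944982 205.91510481 214.91989979] [-3.14077629e+00 -1.38406382e-03  1.57302782e+00] 1.0018772632999404 [-2.16613124  3.618517   -0.37076638]
clip 0.74 [277.  76.] [536. 297. 110.]
clip_grip 0.57 [273.  78.] [533. 296. 110.]
stand 0.74 [236. 292.] [499. 101. 110.]
stand 0.69 [256.  88.] [519. 289. 110.]
jar 0.77 [380. 192.] [629. 200. 110.]
jar 0.63 [255.  89.] [518. 288. 110.]
scene torch [(0.62, 232, 132)]
scene lens []
scene window [(0.6, 263, 197), (0.58, 251, 286), (0.31, 321, 292), (0.16, 234, 131)]
scene edge []
scene rest [(0.84, 228, 142), (0.67, 263, 163), (0.56, 248, 106)]
side torch [(0.69, 301, 253)]
side lens [(0.65, 296, 256), (0.52, 299, 267)]
side window [(0.59, 237, 192)]
side edge [(0.68, 231, 204), (0.4, 224, 185)]
side rest [(0.82, 253, 246), (0.78, 300, 266), (0.71, 298, 310), (0.44, 300, 207)]
```

View pics/clip1.png

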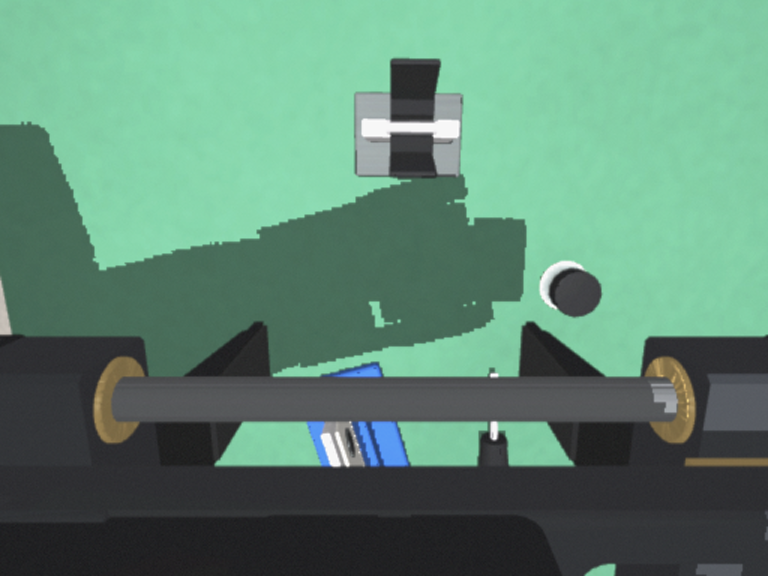

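The clip (handles (415,60)–(413,175), 768x576) squeezes along world y. The white plate top runs (362,128)–(459,128), nearly along world x. I retake the picture now that the arm has settled and fit the geometry.

Run:
```python
from h import *
s=env.state();print(s["t"],s["eef_pos"],s["tcp_rot"])
C=env.calibration("wrist"); im=env.read_camera("wrist")
hsv=cv2.cvtColor(im,cv2.COLOR_RGB2HSV)
roi=np.zeros(im.shape[:2],bool); roi[20:135,220:330]=1
H,S,V=cv2.split(hsv)
foot=roi&(S<60)|roi&(V<50)
black=(roi&(V<60)).astype(np.uint8); white=(roi&(V>200)&(S<60)).astype(np.uint8); grey=(roi&(S<50)&(V>=60)).astype(np.uint8)
for n,m,zs in [("black",black,(122,)),("white",white,(70,)),("grey",grey,(12,))]:
    c=max(cv2.findContours(m,cv2.RETR_EXTERNAL,cv2.CHAIN_APPROX_NONE)[0],key=cv2.contourArea)
    r=cv2.minAreaRect(c); print(n,cv2.contourArea(c),np.round(r[0],1),np.round(r[1],1),r[2], cv2.boundingRect(c))
    for z in zs:
        print("  ctr",onz("wrist",r[0],z,C).round(1)); print([onz("wrist",p,z,C).round(1)[:2].tolist() for p in cv2.boxPoints(r)])
enl(im[10:140,180:340],"clip2",4.5)
```

```text
3.2 [525.05321464 199.90566087 214.65612765] [3.14152199e+00 3.29250438e-05 1.57065248e+00]
black 656.5 [275.5  52.5] [23. 31.] 90.0 (260, 41, 32, 24)
  ctr [535.1 311.9 122. ]
[[523.3, 320.0], [546.8, 320.0], [547.2, 303.6], [523.2, 303.6]]
white 539.0 [272.5  83.4] [65.1 12.2] 0.9240454435348511 (240, 77, 66, 14)
  ctr [534.6 294.   70. ]
[[503.8, 289.0], [504.2, 299.9], [565.0, 299.0], [565.2, 288.1]]
grey 3688.0 [270.9  88.1] [71.  55.7] 1.2188751697540283 (236, 60, 72, 57)
  ctr [534.7 294.2  12. ]
[[493.8, 264.8], [496.3, 324.0], [574.0, 322.6], [574.6, 263.2]]
```

View pics/clip2.png

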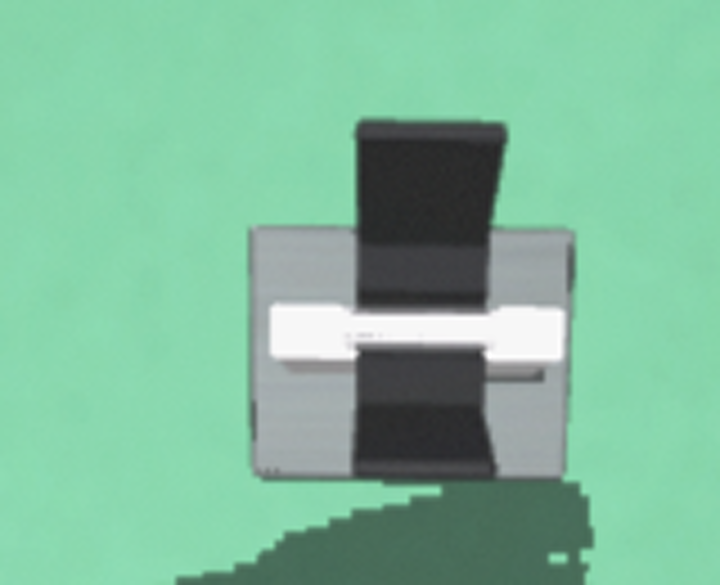

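Emit:
carry_out:
  series:
    - [0.04,0.376,0,0.99]
    - [0.04,0.376,0,0.99]
    - [0.04,0.376,0,0.99]
    - [0.04,0.376,0,0.99]
    - [0.04,0.376,0,0.99]

```text
t: 3.75
eef_pos: [535.1, 294.8, 214.7]
tcp_rot: [3.141, 0.0, 2.094]
ft_force: [0.5, -0.5, 0.6]
opening: 1.002
grip_force: 0.0
```

Emit:
carry_out:
  series:
    - [0,0,0,0.99]
    - [0,0,0,0.99]
    - [0,0,0,0.99]
    - [0,0,0,0.99]
    - [0,0,0,0.99]

```text
t: 4.25
eef_pos: [535.0, 294.1, 214.6]
tcp_rot: [3.142, -0.0, 2.612]
ft_force: [-0.2, 0.0, 0.1]
opening: 1.002
grip_force: 0.0
```

Emit:
carry_out:
  series:
    - [0,0,0,0.99]
    - [0,0,0,0.99]
    - [0,0,0,0.99]
    - [0,0,0,0.99]
    - [0,0,0,0.99]

```text
t: 4.75
eef_pos: [535.0, 294.1, 214.6]
tcp_rot: [3.141, 0.0, 3.13]
ft_force: [-0.5, -0.3, 0.4]
opening: 0.996
grip_force: 0.0
```

Emit:
carry_out:
  series:
    - [0,0,-0.4,0]
    - [0,0,-0.4,0]
    - [0,0,-0.4,0]
    - [0,0,-0.2,0]
    - [0,0,0,0]

```text
t: 5.25
eef_pos: [534.6, 293.9, 143.5]
tcp_rot: [-3.141, -0.002, 3.126]
ft_force: [-0.5, 0.2, 0.6]
opening: 0.998
grip_force: 0.0
```

Run:
```python
from h import *
s=env.state();print(s["t"],s["eef_pos"],s["tcp_rot"],s["joints"])
C=dict(K=[[318.4,0,262.5],[0,318.4,191.6],[0,0,1]],pose=None)
C2=env.calibration("wrist")
# start pose of wrist cam
a=np.arctan2(.24,.97)
P=np.array([[1,0,0,624.92],[0,-np.cos(a),-np.sin(a),65.95],[0,np.sin(a),-np.cos(a),384.42],[0,0,0,1]])
C=dict(K=C2["K"],pose=P)
k=512/768
im=cv2.imread("pics/wrist0.png")
enlc=cv2.resize(im[60:240,70:230],None,fx=3.7,fy=3.2,interpolation=cv2.INTER_CUBIC)
cv2.imwrite("pics/phone1.png",cv2.resize(im[65:235,80:220],None,fx=3.5,fy=3.5,interpolation=cv2.INTER_CUBIC))
np.savez("pics/w0.npz",K=C["K"],pose=P)
```

```text
5.25 [534.58525657 293.85701725 143.5362744 ] [-3.14077485e+00 -2.03162973e-03  3.12596323e+00] [ 3.94340441e-01  5.47257827e-01  1.67140227e+00  7.47944707e-05
  9.25121795e-01 -1.16087236e+00]
```

View pics/phone1.png

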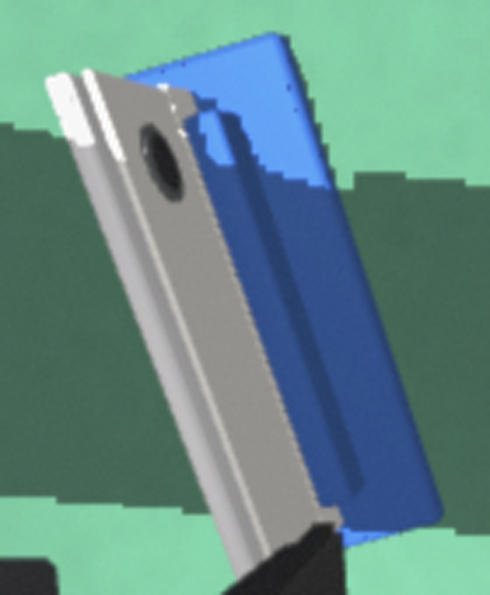

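The crop shows the cradle base's outer corners at (285,36) and (440,517), the window centre at (162,163), and the phone's robot-side top edge from (50,80) to (235,575). I compute the phone pose from these and grasp the clip.

Emit:
carry_out:
  series:
    - [0,0,-0.4,0]
    - [0,0,-0.3,0]
    - [0,0,-0.2,0]
    - [0,0,-0.18,0]
    - [0,0,0,0]

```text
t: 5.75
eef_pos: [534.9, 294.0, 90.1]
tcp_rot: [-3.141, -0.001, 3.126]
ft_force: [0.4, 1.1, -0.2]
opening: 1.0
grip_force: 0.0
```

Emit:
carry_out:
  series:
    - [0,0,0,0]
    - [0,0,0,0]
    - [0,0,0,0]
    - [0,0,0,0]
    - [0,0,0,0]
  fingers: 1

```text
t: 6.25
eef_pos: [535.1, 294.0, 90.9]
tcp_rot: [3.141, 0.0, 3.126]
ft_force: [0.7, 0.9, -0.2]
opening: 0.633
grip_force: 0.0
```

Emit:
carry_out:
  series:
    - [0,0,0,0]
    - [0,0,0,0]
    - [0,0,0,0]
    - [0,0,0,0]
    - [0,0,0,0]

```text
t: 6.75
eef_pos: [536.2, 294.4, 92.6]
tcp_rot: [3.14, 0.004, 3.126]
ft_force: [-0.6, -0.9, 15.5]
opening: 0.33
grip_force: 30.0
```

Run:
```python
from h import *
d=np.load("pics/w0.npz"); C=dict(K=d["K"],pose=d["pose"])
f=lambda u,v,z:onz("wrist",(80+u/3.5,65+v/3.5),z,C)[:2]
a=f(285,35,12);b=f(440,517,12); y=(a-b)/np.linalg.norm(a-b); x=np.array([y[1],-y[0]])
print(a,b,np.linalg.norm(a-b),"yaw",np.degrees(np.arctan2(-y[0],y[1])), "ctr",(a+b)/2-37.5*x)
for n,u,v,z,px,py in [("win",162,163,62,4.75,50),("topfront_end",50,80,87,-4.75,75),("mid",235,575,87,-4.75,None)]:
    p=f(u,v,z); q=p-((a+b)/2-37.5*x); print(n,p,"in phone",q@x,q@y)
```

```text
[513.21801695 106.50764451] [555.3157635  -52.84412294] 164.81870662139752 yaw 14.798384550256324 ctr [498.01074308  17.25356709]
win [491.11445761  67.13727947] in phone 6.073683155745242 49.99053796973909
topfront_end [475.09906978  87.52549588] in phone -4.2029561038099565 73.79311559005478
mid [510.53402742 -46.12557123] in phone -4.080309941874866 -64.47556821083619
```

The clip is gripped and squeezed to its stop, with a 31 mm opening. The phone centre is about (498, 17.3) with yaw 14.8°. Next is a straight lift.

Emit:
carry_out:
  series:
    - [0,0,0.2,0]
    - [0,0,0.4,0]
    - [0,0,0.5,0]
    - [0,0,0.5,0]
    - [0,0,0.2,0]

```text
t: 7.25
eef_pos: [535.5, 294.3, 183.0]
tcp_rot: [3.14, 0.003, 3.126]
ft_force: [0.1, -1.0, -0.4]
opening: 0.331
grip_force: 30.0
```

Emit:
carry_out:
  series:
    - [0,-0.8,0,-0.8]
    - [0,-0.8,0,-0.8]
    - [-0.1,-0.7,0,-0.8]
    - [-0.1,-0.7,0,-0.8]
    - [-0.2,-0.6,0,-0.8]

```text
t: 7.75
eef_pos: [514.7, 112.4, 180.2]
tcp_rot: [-3.141, -0.0, 2.703]
ft_force: [0.8, 0.2, -0.8]
opening: 0.328
grip_force: 30.0
```

Emit:
carry_out:
  series:
    - [-0.14,-0.5,0,-0.8]
    - [0,-0.4,0,-0.8]
    - [0,0,0,-0.8]
    - [0,0,0,-0.8]
    - [0,0,0,-0.8]

```text
t: 8.25
eef_pos: [507.7, 68.7, 180.2]
tcp_rot: [-3.141, -0.001, 2.284]
ft_force: [-0.5, 0.4, -0.3]
opening: 0.33
grip_force: 30.0
```

Emit:
carry_out:
  series:
    - [0,0,0,-0.8]
    - [0,0,0,-0.8]
    - [0,0,0,-0.8]
    - [0,0,0,0]
    - [0,0,0,0]

```text
t: 8.75
eef_pos: [507.9, 69.0, 180.4]
tcp_rot: [-3.141, -0.0, 2.039]
ft_force: [-0.1, 0.1, -0.4]
opening: 0.333
grip_force: 30.0
```

Run:
```python
from h import *
s=env.state();print(s["t"],s["eef_pos"],s["tcp_rot"],s["opening"],s["ft_force"])
C=env.calibration("wrist"); w=env.read_camera("wrist")
np.savez("pics/w3.npz",im=w,K=C["K"],pose=C["pose"])
side=env.read_camera("side"); sc=env.read_camera("scene")
p=proj("side",[498,17,120]).astype(int);q=proj("scene",[498,17,120]).astype(int);print(p,q)
A=cv2.resize(side[p[1]-50:p[1]+50,p[0]-50:p[0]+50],(400,400),interpolation=cv2.INTER_CUBIC)
B=cv2.resize(sc[q[1]-50:q[1]+50,q[0]-50:q[0]+50],(400,400),interpolation=cv2.INTER_CUBIC)
enl(np.hstack([A,B]),"over",1)
enl(w,"over_w",1.5)
```

```text
8.75 [507.85316329  69.03183896 180.38761435] [-3.14120514e+00 -2.26070972e-04  2.03928065e+00] 0.33306908474795155 [-0.09481089  0.08348291 -0.37155306]
[231 180] [276 195]
```

View pics/over.png

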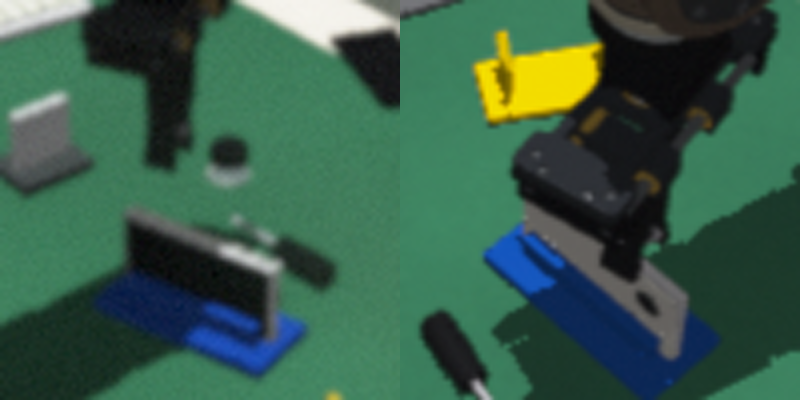

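Pose is as intended: the clip hangs in the fingers and the phone top is clear. I go over the middle, align and descend.

Emit:
carry_out:
  series:
    - [-0.04,-0.207,0,-0.4]
    - [-0.04,-0.207,0,-0.4]
    - [-0.04,-0.207,0,-0.4]
    - [-0.04,-0.207,0,-0.4]
    - [-0.04,-0.207,0,-0.4]

```text
t: 9.4
eef_pos: [497.8, 16.1, 180.7]
tcp_rot: [3.141, 0.0, 1.823]
ft_force: [-0.8, -0.7, -0.7]
opening: 0.329
grip_force: 30.0
```

Emit:
carry_out:
  series:
    - [0,0,-0.1,0]
    - [0,0,-0.3,0]
    - [0,0,-0.2,0]
    - [0,0,-0.1,0]
    - [0,0,0,0]

```text
t: 9.9
eef_pos: [497.8, 17.4, 145.0]
tcp_rot: [-3.14, -0.0, 1.828]
ft_force: [0.2, 0.9, -1.0]
opening: 0.327
grip_force: 30.0
```

Run:
```python
from h import *
s=env.state();print(s["t"],s["eef_pos"],s["tcp_rot"],s["opening"],s["ft_force"])
C=env.calibration("wrist"); w=env.read_camera("wrist")
enl(w,"over_w2",1.5)
y=np.array([-np.sin(.2583),np.cos(.2583),0]);x=np.array([y[1],-y[0],0]);c=np.array([498,17.3,0])
for px,py,z in [(-4.75,75,87),(8.2,75,87),(6.6,50,62),(-4.75,13,87),(8.2,13,87),(37.5,85,12),(37.5,-85,12)]: print(px,py,z,(proj("wrist",c+px*x+py*y+[0,0,z],C)*1.5).round())
```

```text
9.9 [497.77639086  17.39717114 144.9581449 ] [-3.14036712e+00 -4.83268351e-04  1.82757669e+00] 0.32733030410303626 [ 0.23927156  0.87207208 -1.00413132]
-4.75 75 87 [384. 152.]
8.2 75 87 [412. 152.]
6.6 50 62 [407. 203.]
-4.75 13 87 [384. 283.]
8.2 13 87 [411. 283.]
37.5 85 12 [456. 139.]
37.5 -85 12 [448. 397.]
```

View pics/over_w2.png

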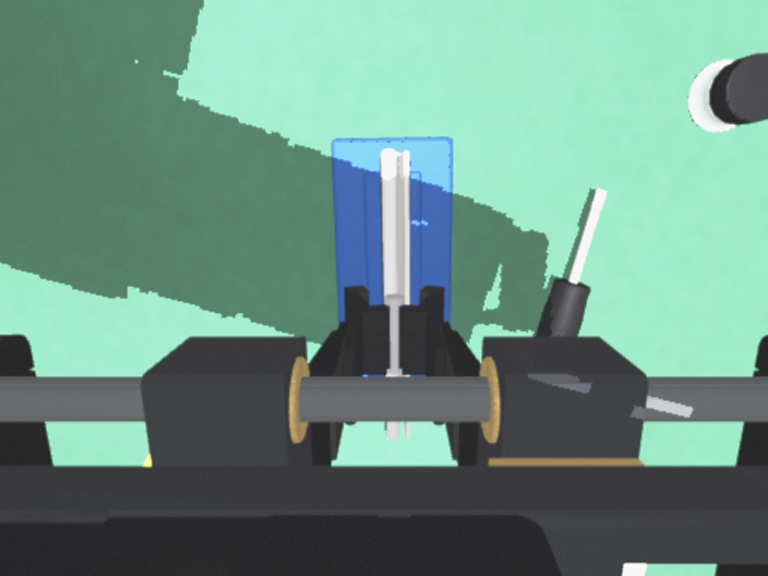

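The wrist view shows the phone top at columns 382–411 and the clip centre at 395, so I am aligned to within about 1 mm. I correct -0.8 mm in x and push down.

Emit:
carry_out:
  series:
    - [-0.016,0,-0.15,0]
    - [0,0,-0.15,0]
    - [0,0,-0.1,0]
    - [0,0,-0.1,0]
    - [0,0,-0.06,0]

```text
t: 10.45
eef_pos: [497.1, 17.3, 117.1]
tcp_rot: [-3.141, -0.0, 1.827]
ft_force: [-0.2, 0.1, -0.3]
opening: 0.329
grip_force: 30.0
```

Emit:
carry_out:
  series:
    - [0,0,-0.04,0]
    - [0,0,-0.04,0]
    - [0,0,-0.04,0]
    - [0,0,-0.02,0]
    - [0,0,0,0]

```text
t: 10.95
eef_pos: [497.2, 17.3, 110.6]
tcp_rot: [3.142, -0.0, 1.827]
ft_force: [0.6, 0.7, -1.0]
opening: 0.331
grip_force: 30.0
```

Emit:
carry_out:
  series:
    - [0,0,-0.02,0]
    - [0,0,-0.02,0]
    - [0,0,0,0]
    - [0,0,0,0]
    - [0,0,0,0]

```text
t: 11.45
eef_pos: [497.3, 17.3, 109.6]
tcp_rot: [3.141, 0.0, 1.827]
ft_force: [-3.2, 0.4, 11.2]
opening: 0.332
grip_force: 30.0
```

Emit:
carry_out:
  series:
    - [0,0,-0.02,0]
    - [0,0,-0.02,0]
    - [0,0,0,0]
    - [0,0,0,0]
    - [0,0,0,0]

```text
t: 11.95
eef_pos: [497.4, 17.2, 109.1]
tcp_rot: [3.14, 0.001, 1.828]
ft_force: [-9.6, -0.6, 34.7]
opening: 0.332
grip_force: 30.0
```

The crown is seated, with 35 N downward at contact height. Releasing.

Emit:
carry_out:
  series:
    - [0,0,0.02,0]
    - [0,0,0,0]
    - [0,0,0,0]
    - [0,0,0,0]
    - [0,0,0,0]
  fingers: -1

```text
t: 12.45
eef_pos: [497.2, 17.3, 107.4]
tcp_rot: [-3.141, -0.0, 1.827]
ft_force: [1.2, -1.2, -0.6]
opening: 0.693
grip_force: 0.0
```

Emit:
carry_out:
  series:
    - [0,0,0,0]
    - [0,0,0,0]
    - [0,0,0,0]
    - [0,0,0,0]
    - [0,0,0,0]

```text
t: 12.95
eef_pos: [497.2, 17.3, 107.7]
tcp_rot: [3.142, 0.0, 1.827]
ft_force: [-0.5, 0.3, 0.1]
opening: 0.997
grip_force: 0.0
```

Emit:
carry_out:
  series:
    - [0,0,0.2,0]
    - [0,0,0.5,0]
    - [0,0,0.6,0]
    - [0,0,0.6,0]
    - [0,0,0.4,0]

```text
t: 13.45
eef_pos: [497.5, 17.3, 225.4]
tcp_rot: [3.139, 0.001, 1.827]
ft_force: [0.5, -0.9, 0.4]
opening: 0.999
grip_force: 0.0
```

Run:
```python
from h import *
s=env.state();print(s["t"],s["eef_pos"],s["tcp_rot"],s["opening"],s["ft_force"])
env.read_camera("wrist"); C=env.calibration("wrist"); w=env.read_camera("wrist")
a=w
y=np.array([-np.sin(.2583),np.cos(.2583),0]);x=np.array([y[1],-y[0],0]);c=np.array([497.3,17.3,0])
pr=lambda px,py,z:proj("wrist",c+px*x+py*y+[0,0,z],C)
for q in [(0,0,87),(4.75,13,87),(-4.75,-13,87),(30,13,139),(-30,-13,139),(4.75,50,62),(4.75,75,87),(-4.75,75,87)]: print(q,pr(*q).round())
for l in ["clip","clip_grip","phone","window","edge"]:
    print(l,[(round(r["conf"],2),round(r["position"][1]*512),round(r["position"][0]*384)) for r in env.look_for("wrist",l)][:3])
# dark runs across the handles and light runs across phone top at y=60
g=cv2.cvtColor(w,cv2.COLOR_RGB2GRAY)
for py in (65,40,25):
    u,v=pr(0,py,87); r=int(round(v)); print(py,r,int(u),g[r,int(u)-14:int(u)+18].tolist())
np.savez("pics/w5.npz",im=w)
```

```text
13.45 [497.47188781  17.27629336 225.44740684] [3.13918143e+00 8.50473821e-04 1.82735947e+00] 0.9987934934069218 [ 0.45912462 -0.94101337  0.39758694]
(0, 0, 87) [260. 182.]
(4.75, 13, 87) [265. 169.]
(-4.75, -13, 87) [256. 194.]
(30, 13, 139) [297. 179.]
(-30, -13, 139) [225. 210.]
(4.75, 50, 62) [265. 129.]
(4.75, 75, 87) [265. 104.]
(-4.75, 75, 87) [255. 104.]
clip [(0.92, 261, 186)]
clip_grip [(0.68, 261, 190)]
phone [(0.93, 259, 149)]
window [(0.84, 266, 125)]
edge [(0.87, 262, 148)]
65 115 260 [77, 83, 92, 95, 104, 150, 154, 152, 149, 240, 247, 247, 247, 247, 247, 247, 240, 247, 247, 169, 158, 162, 160, 161, 160, 161, 159, 155, 135, 143, 160, 160]
40 141 260 [77, 82, 95, 154, 160, 156, 115, 87, 80, 104, 171, 190, 192, 200, 238, 246, 232, 247, 247, 174, 89, 83, 83, 86, 100, 102, 85, 81, 75, 76, 82, 81]
25 157 260 [75, 77, 81, 81, 82, 81, 81, 82, 82, 93, 168, 189, 193, 194, 193, 181, 173, 190, 187, 125, 87, 80, 80, 82, 80, 82, 81, 80, 77, 78, 81, 82]
```

The cover's top now measures about 10 px (10 mm) with no gap, and the networks put the clip in place over the middle. Next I move towards the torch, turning the tool.

Emit:
carry_out:
  series:
    - [-0.11,-0.35,0,-0.87]
    - [-0.11,-0.35,0,-0.87]
    - [-0.11,-0.35,0,-0.87]
    - [-0.11,-0.35,0,-0.87]
    - [-0.11,-0.35,0,-0.87]

```text
t: 14.3
eef_pos: [469.2, -70.8, 221.7]
tcp_rot: [-3.14, -0.0, 1.368]
ft_force: [0.5, -0.3, 0.5]
opening: 0.997
grip_force: 0.0
```

Emit:
carry_out:
  series:
    - [-0.11,-0.35,0,-0.87]
    - [-0.11,-0.35,0,-0.87]
    - [-0.11,-0.35,0,-0.87]
    - [-0.11,-0.35,0,-0.87]
    - [-0.11,-0.35,0,-0.87]

```text
t: 14.8
eef_pos: [441.7, -158.3, 221.8]
tcp_rot: [-3.14, 0.0, 0.913]
ft_force: [0.4, 0.5, -0.2]
opening: 1.002
grip_force: 0.0
```

Emit:
carry_out:
  series:
    - [-0.11,-0.35,0,-0.87]
    - [-0.11,-0.35,0,-0.87]
    - [-0.11,-0.35,0,-0.87]
    - [-0.11,-0.35,0,-0.87]
    - [-0.11,-0.35,0,-0.87]

```text
t: 15.3
eef_pos: [414.2, -245.8, 221.8]
tcp_rot: [-3.14, 0.001, 0.457]
ft_force: [-0.4, -0.0, -0.8]
opening: 0.997
grip_force: 0.0
```

Emit:
carry_out:
  series:
    - [-0.11,-0.35,0,-0.87]
    - [-0.11,-0.35,0,-0.87]
    - [-0.11,-0.35,0,-0.87]
    - [-0.11,-0.35,0,-0.87]
    - [-0.11,-0.35,0,-0.87]

```text
t: 15.8
eef_pos: [386.7, -333.2, 221.7]
tcp_rot: [-3.14, 0.001, 0.001]
ft_force: [0.5, 0.1, 0.5]
opening: 1.003
grip_force: 0.0
```

Run:
```python
from h import *
for _ in range(3): env.read_camera("wrist")
s=env.state();print(s["t"],s["eef_pos"],s["tcp_rot"],s["joints"])
C=env.calibration("wrist"); w=env.read_camera("wrist"); enl(w,"torch",1.5)
print(np.round(C["pose"],2).tolist())
for l in ["torch","lens","rest"]:
    for r in env.look_for("wrist",l)[:3]:
        p=(r["position"][1]*512,r["position"][0]*384); print(l,round(r["conf"],2),np.round(p),onz("wrist",p,55,C).round())
np.savez("pics/w6.npz",im=w,K=C["K"],pose=C["pose"])
```

```text
15.95 [ 386.77534697 -333.02153596  221.71053868] [-3.14033357e+00  1.16950953e-03  4.99206450e-03] [-8.40314407e-01  3.21265607e-01  1.82520237e+00 -4.71454960e-05
  9.96842660e-01  7.25516223e-01]
[[0.01, -0.97, -0.24, 452.66], [-1.0, -0.01, -0.0, -332.75], [-0.0, 0.24, -0.97, 391.38], [0.0, 0.0, 0.0, 1.0]]
torch 0.6 [257.  84.] [ 482. -326.   55.]
lens 0.63 [255.  79.] [ 486. -325.   55.]
rest 0.77 [267.  85.] [ 481. -336.   55.]
rest 0.73 [345. 192.] [ 371. -423.   55.]
rest 0.6 [125. 137.] [ 429. -189.   55.]
```

View pics/torch.png

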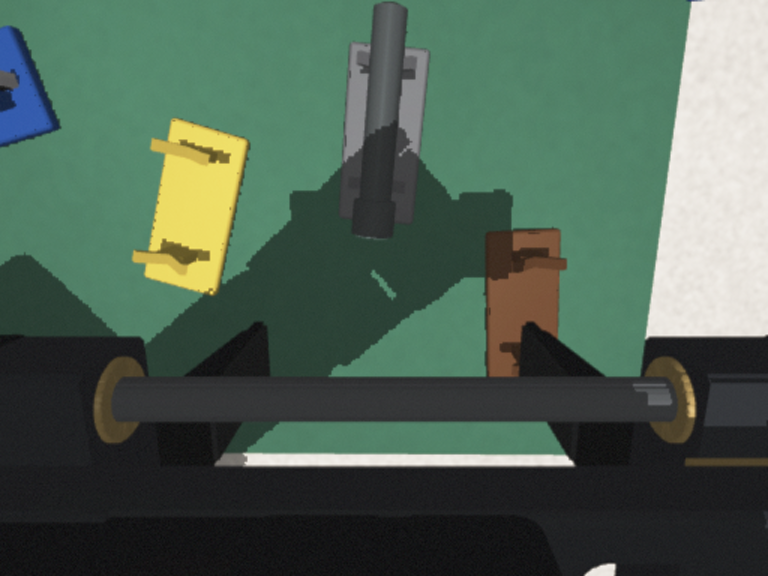

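The torch lies in the grey rest with its thick head at (373,220) pointing towards -x and its tail at (390,8). The rest base corners are about (349,43), (429,50), (412,222), (341,218).

Run:
```python
from h import *
d=np.load("pics/w6.npz"); C=dict(K=d["K"],pose=d["pose"]); im=d["im"]
f=lambda u,v,z:onz("wrist",(u/1.5,v/1.5),z,C)[:2]
cs=[f(u,v,10) for u,v in [(349,43),(429,50),(412,222),(341,218)]]
print(np.round(cs,1).tolist(),"centre",np.mean(cs,0).round(1))
l=((cs[0]+cs[1])-(cs[2]+cs[3]))/2; print("len",np.linalg.norm(l),"wid",np.linalg.norm(cs[0]-cs[1]),np.linalg.norm(cs[2]-cs[3]),"ang",np.degrees(np.arctan2(l[1],l[0])))
# torch outline per row
H,S,V=cv2.split(cv2.cvtColor(im,cv2.COLOR_RGB2HSV))
g=cv2.cvtColor(im,cv2.COLOR_RGB2GRAY)
for r in (8,14,20,25,60,75,90,100,110): print(r,g[r,225:290].tolist())
a=f(390,20,55);b=f(374,215,55);t=a-b;print(a,b,"torch ang",np.degrees(np.arctan2(t[1],t[0])))
lens=f(373,237,55);tail=f(391,4,55);print("lens",lens,"tail",tail,np.linalg.norm(lens-tail))
```

```text
[[543.7, -299.1], [539.3, -357.7], [413.6, -347.1], [416.5, -290.7]] centre [ 478.3 -323.6]
len 126.78914995649308 wid 58.74456603575883 56.47510966444373 ang -4.307281022123461
8 [113, 113, 114, 113, 113, 113, 112, 111, 112, 112, 111, 114, 111, 112, 113, 112, 111, 113, 113, 113, 114, 113, 110, 95, 70, 70, 77, 79, 82, 88, 90, 93, 92, 96, 99, 98, 96, 91, 90, 88, 84, 83, 81, 76, 68, 62, 72, 109, 114, 114, 113, 112, 112, 114, 112, 111, 113, 113, 112, 113, 113, 113, 114, 111, 113]
14 [114, 113, 113, 114, 111, 113, 111, 111, 113, 113, 113, 113, 113, 114, 114, 113, 112, 113, 112, 112, 112, 112, 108, 78, 67, 75, 77, 81, 86, 89, 90, 91, 95, 99, 101, 99, 94, 92, 89, 85, 84, 82, 77, 72, 63, 63, 93, 111, 113, 112, 113, 112, 112, 113, 112, 113, 112, 112, 114, 112, 113, 112, 113, 113, 113]
20 [116, 117, 115, 114, 114, 114, 113, 114, 113, 113, 114, 112, 113, 114, 112, 113, 113, 114, 114, 114, 112, 111, 97, 69, 69, 76, 80, 83, 85, 91, 92, 92, 98, 100, 99, 95, 93, 90, 88, 83, 83, 80, 74, 69, 64, 69, 104, 112, 113, 114, 113, 111, 111, 110, 112, 112, 112, 112, 112, 112, 112, 114, 114, 113, 113]
25 [11
[... 1260 characters left out ...]
142, 141, 140, 140, 136, 130, 82, 68, 64, 47, 45, 47, 47, 50, 48, 49, 50, 48, 50, 51, 52, 49, 47, 47, 49, 47, 47, 47, 44, 42, 51, 66, 66, 65, 69, 87, 130, 129, 81, 68, 76, 122, 135, 140, 139, 125, 104, 101, 113, 115, 115, 114, 115, 115, 114, 113, 114]
110 [118, 117, 97, 69, 67, 66, 67, 68, 68, 68, 68, 67, 67, 67, 66, 66, 51, 48, 45, 46, 49, 47, 51, 50, 48, 50, 53, 52, 51, 50, 48, 48, 49, 48, 46, 44, 42, 49, 66, 67, 66, 67, 66, 66, 67, 68, 67, 66, 68, 68, 67, 65, 61, 58, 56, 58, 58, 59, 67, 109, 116, 114, 114, 114, 117]
[ 546.521644   -329.45007151] [ 422.97024968 -318.74389312] torch ang -4.952516825877616
lens [ 407.53440407 -317.97502569] tail [ 555.70720113 -330.04795879] 148.663827149548
```

Emit:
carry_out:
  series:
    - [0.367,0.038,0,-0.16]
    - [0.367,0.038,0,-0.16]
    - [0.367,0.038,0,-0.16]
    - [0.367,0.038,0,-0.16]
    - [0.367,0.038,0,-0.16]

```text
t: 16.65
eef_pos: [479.9, -322.3, 222.6]
tcp_rot: [-3.142, 0.0, -0.077]
ft_force: [-0.0, 0.8, 0.0]
opening: 1.0
grip_force: 0.0
```

Emit:
carry_out:
  series:
    - [0,0,-0.4,0]
    - [0,0,-0.6,0]
    - [0,0,-0.6,0]
    - [0,0,-0.5,0]
    - [0,0,-0.4,0]

```text
t: 17.15
eef_pos: [478.9, -322.2, 96.2]
tcp_rot: [-3.141, 0.001, -0.077]
ft_force: [-0.0, -0.5, -0.2]
opening: 1.004
grip_force: 0.0
```

Emit:
carry_out:
  series:
    - [0,0,0,0]
    - [0,0,0,0]
    - [0,0,0,0]
    - [0,0,0,0]
    - [0,0,0,0]

```text
t: 17.65
eef_pos: [479.2, -323.4, 98.5]
tcp_rot: [3.141, -0.001, -0.078]
ft_force: [0.5, 0.4, -1.1]
opening: 1.0
grip_force: 0.0
```

Run:
```python
from h import *
s=env.state();print(s["t"],s["eef_pos"],s["tcp_rot"])
C=env.calibration("wrist"); w=env.read_camera("wrist")
print("grasp-axis pt px",proj("wrist",[478.5,-323.4,55],C), "lens",proj("wrist",[408.7,-317.9,55],C),"tail", proj("wrist",[553.3,-329.3,55],C))
for l in ["torch","lens","rest"]:
    print(l,[(round(r["conf"],2),round(r["position"][1]*512),round(r["position"][0]*384)) for r in env.look_for("wrist",l)][:2])
g=cv2.cvtColor(w,cv2.COLOR_RGB2GRAY)
for x in (550,540,530,520):
    u,v=proj("wrist",[x,-323.4-(x-478.5)*.0787,55],C); r=int(round(v)); print(x,round(u,1),r, g[r,int(u)-30:int(u)+30].tolist() if 0<=r<384 else None)
```

```text
17.65 [ 479.19797987 -323.36209616   98.47280951] [ 3.14074903e+00 -1.03540171e-03 -7.84218301e-02]
grasp-axis pt px [262.67183661 212.29120619] lens [262.56830246 301.46785111] tail [262.81040631 100.94825903]
torch [(0.85, 265, 191)]
lens [(0.66, 263, 189)]
rest [(0.96, 369, 302), (0.75, 107, 221)]
550 262.8 106 [94, 95, 93, 94, 95, 93, 93, 95, 94, 94, 94, 93, 93, 92, 81, 72, 73, 76, 76, 76, 77, 77, 80, 81, 81, 80, 81, 91, 145, 158, 164, 172, 171, 163, 158, 155, 151, 145, 143, 141, 142, 136, 133, 128, 123, 115, 105, 102, 136, 183, 186, 186, 187, 186, 185, 185, 186, 187, 186, 186]
540 262.8 122 [110, 111, 110, 111, 110, 110, 111, 110, 109, 111, 111, 109, 110, 108, 90, 73, 72, 74, 76, 76, 77, 78, 80, 80, 81, 81, 82, 81, 81, 82, 84, 87, 84, 84, 80, 82, 81, 79, 79, 80, 80, 79, 77, 76, 74, 73, 73, 72, 97, 108, 111, 112, 114, 113, 115, 151, 214, 220, 224, 224]
530 262.8 138 [110, 110, 109, 110, 109, 109, 109, 110, 110, 109, 108, 109, 108, 107, 96, 74, 73, 74, 76, 76, 77, 76, 80, 81, 82, 81, 80, 79, 82, 84, 85, 84, 84, 83, 80, 79, 81, 80, 79, 79, 78, 78, 79, 76, 73, 73, 71, 81, 105, 108, 108, 110, 109, 108, 108, 108, 108, 110, 109, 109]
520 262.7 153 [108, 107, 104, 102, 100, 100, 100, 100, 102, 100, 102, 101, 104, 102, 95, 75, 74, 74, 75, 77, 80, 79, 79, 80, 81, 81, 82, 81, 82, 81, 83, 84, 82, 82, 81, 80, 80, 80, 78, 79, 79, 77, 77, 77, 76, 73, 72, 84, 98, 101, 100, 100, 98, 97, 98, 95, 95, 96, 97, 100]
```

Alignment over the barrel is within 0.3 mm. I descend and grip.

Emit:
carry_out:
  series:
    - [0,0,-0.35,0]
    - [0,0,-0.4,0]
    - [0,0,-0.3,0]
    - [0,0,-0.2,0]
    - [0,0,0,0]

```text
t: 18.35
eef_pos: [478.6, -322.9, 34.1]
tcp_rot: [-3.14, 0.002, -0.079]
ft_force: [0.2, -0.2, 0.3]
opening: 0.999
grip_force: 0.0
```

Emit:
carry_out:
  series:
    - [0,0,0,0]
    - [0,0,0,0]
    - [0,0,0,0]
    - [0,0,0,0]
    - [0,0,0,0]
  fingers: 1

```text
t: 18.85
eef_pos: [479.1, -323.3, 35.5]
tcp_rot: [3.141, -0.0, -0.079]
ft_force: [-0.8, -0.6, 0.2]
opening: 0.639
grip_force: 0.0
```

Emit:
carry_out:
  series:
    - [0,0,0,0]
    - [0,0,0,0]
    - [0,0,0,0]
    - [0,0,0,0]
    - [0,0,0,0]

```text
t: 19.35
eef_pos: [478.9, -323.2, 35.1]
tcp_rot: [-3.142, 0.0, -0.079]
ft_force: [0.6, 1.1, 0.2]
opening: 0.224
grip_force: 30.0
```

Emit:
carry_out:
  series:
    - [0,0,0,0]
    - [0,0,0,0]
    - [0,0,0,0]
    - [0,0,0,0]
    - [0,0,0,0]

```text
t: 19.85
eef_pos: [479.0, -323.2, 35.1]
tcp_rot: [-3.142, 0.0, -0.079]
ft_force: [-0.4, 1.3, -0.1]
opening: 0.228
grip_force: 30.0
```

The torch is held (opening 21.7 mm). I lift it and carry it high to 60 mm in front of the window.

Emit:
carry_out:
  series:
    - [0,0,0.2,0]
    - [0,0,0.5,0]
    - [0,0,0.6,0]
    - [0,0,0.6,0]
    - [0,0,0.5,0]

```text
t: 20.35
eef_pos: [479.0, -323.4, 157.5]
tcp_rot: [3.141, -0.001, -0.078]
ft_force: [0.5, 0.7, -1.1]
opening: 0.23
grip_force: 30.0
```

Emit:
carry_out:
  series:
    - [0.181,0.4,0,0.215]
    - [0.181,0.564,0,0.215]
    - [0.181,0.564,0,0.215]
    - [0.181,0.564,0,0.215]
    - [0.181,0.564,0,0.215]

```text
t: 20.85
eef_pos: [524.4, -189.4, 155.9]
tcp_rot: [3.141, -0.0, 0.035]
ft_force: [-0.1, -0.4, -0.1]
opening: 0.224
grip_force: 30.0
```

Emit:
carry_out:
  series:
    - [0.181,0.564,0,0.215]
    - [0.181,0.564,0,0.215]
    - [0.181,0.564,0,0.215]
    - [0.181,0.564,0,0.215]
    - [0.181,0.564,0,0.215]

```text
t: 21.35
eef_pos: [569.7, -48.3, 155.9]
tcp_rot: [3.141, -0.001, 0.148]
ft_force: [-0.1, -0.0, -0.8]
opening: 0.223
grip_force: 30.0
```

Emit:
carry_out:
  series:
    - [0.181,0.564,0,0.215]
    - [0.181,0.564,0,0.215]
    - [0.181,0.564,0,0.215]
    - [0.181,0.564,0,0.215]
    - [0.181,0.564,0,0.215]

```text
t: 21.85
eef_pos: [614.9, 92.7, 155.9]
tcp_rot: [3.141, -0.0, 0.26]
ft_force: [-0.4, -0.5, -0.2]
opening: 0.225
grip_force: 30.0
```

Emit:
carry_out:
  series:
    - [0,0.164,0,0]
    - [0,0,0,0]
    - [0,0,0,0]
    - [0,0,0,0]
    - [0,0,0,0]

```text
t: 22.35
eef_pos: [614.6, 98.8, 155.3]
tcp_rot: [3.141, 0.0, 0.258]
ft_force: [-0.5, 0.2, -0.2]
opening: 0.223
grip_force: 30.0
```

Run:
```python
from h import *
s=env.state();print(s["t"],s["eef_pos"],s["tcp_rot"],s["opening"],s["grip_force"])
C=env.calibration("wrist"); w=env.read_camera("wrist"); env.read_camera("side"); env.read_camera("scene")
p=s["eef_pos"]; a=s["tcp_rot"][2]; x=np.array([np.cos(a),np.sin(a),0]); o=np.array(p)+[0,0,19.9]
for cam in ("side","scene","wrist"):
    print(cam,"pred torch",proj(cam,o).round(),"lens",proj(cam,o-70*x).round(),"tail",proj(cam,o+75*x).round(),"win",proj(cam,[489.1,66.9,62]).round())
    for l in ["torch","lens","window","clip"]: print(" ",l,[(round(r["conf"],2),round(r["position"][1]*512),round(r["position"][0]*384)) for r in env.look_for(cam,l)][:2])
```

```text
22.35 [614.64665148  98.76355461 155.33150858] [3.14143199e+00 7.85133206e-07 2.57851346e-01] 0.22315025592114307 29.986000657081604
side pred torch [243. 145.] lens [231. 153.] tail [255. 136.] win [220. 190.]
  torch [(0.58, 234, 146)]
  lens [(0.61, 233, 149)]
  window []
  clip [(0.68, 232, 182)]
scene pred torch [252. 224.] lens [273. 208.] tail [228. 243.] win [287. 220.]
  torch [(0.57, 240, 236)]
  lens [(0.81, 236, 235), (0.27, 318, 309)]
  window []
  clip [(0.51, 283, 197)]
wrist pred torch [265. 249.] lens [264. 366.] tail [265.  94.] win [262. 327.]
  torch [(0.56, 266, 183)]
  lens [(0.7, 265, 178)]
  window []
  clip [(0.57, 56, 209)]
```

Emit:
carry_out:
  series:
    - [0,0.024,-0.4,0]
    - [0,0,-0.5,0]
    - [0,0,-0.5,0]
    - [0,0,-0.3,0]
    - [0,0,-0.2,0]

```text
t: 23.6
eef_pos: [614.5, 101.0, 59.1]
tcp_rot: [-3.141, 0.001, 0.259]
ft_force: [-0.7, -1.1, -1.1]
opening: 0.226
grip_force: 30.0
```

Emit:
carry_out:
  series:
    - [0,0,-0.2,0]
    - [0,0,-0.164,0]
    - [0,0,0,0]
    - [0,0,0,0]
    - [0,0,0,0]

```text
t: 24.1
eef_pos: [615.1, 101.0, 42.6]
tcp_rot: [3.141, -0.001, 0.259]
ft_force: [0.6, 0.4, -1.6]
opening: 0.224
grip_force: 30.0
```

Run:
```python
from h import *
s=env.state();print(s["t"],s["eef_pos"],s["tcp_rot"],s["opening"])
side=env.read_camera("side"); sc=env.read_camera("scene"); 
p=s["eef_pos"]; a=s["tcp_rot"][2]; x=np.array([np.cos(a),np.sin(a),0]); o=np.array(p)+[0,0,19.9]
b=o-130*x; print("beam",b,"lens",o-70*x)
for cam in ("side","scene"):
    print(cam,"lens",proj(cam,o-70*x).round(),"win",proj(cam,[489.1,66.9,62]).round(1))
    for l in ["lens","torch","window","clip","edge"]: print(" ",l,[(round(r["conf"],2),round(r["position"][1]*512),round(r["position"][0]*384)) for r in env.look_for(cam,l)][:2])
# dark window blob in scene image
q=proj("scene",[489.1,66.9,62]).astype(int); g=cv2.cvtColor(sc,cv2.COLOR_RGB2GRAY)
print(q);print("\n".join(" ".join("%3d"%v for v in r) for r in g[q[1]-12:q[1]+13,q[0]-14:q[0]+15]))
```

```text
24.1 [615.0726045  100.98203258  42.60872054] [ 3.14127296e+00 -1.03610077e-03  2.59186955e-01] 0.22445965756818007
beam [489.41477652  67.66371526  62.50872054] lens [547.41069713  83.04140018  62.50872054]
side lens [230. 181.] win [220.1 189.6]
  lens [(0.56, 234, 204), (0.4, 246, 168)]
  torch [(0.7, 301, 262), (0.43, 249, 163)]
  window []
  clip [(0.47, 231, 184)]
  edge [(0.57, 233, 205)]
scene lens [271. 233.] win [287.1 219.7]
  lens [(0.69, 238, 259)]
  torch [(0.57, 243, 258)]
  window [(0.7, 287, 220)]
  clip []
  edge [(0.57, 288, 227)]
[287 219]
 24  26  26  25  26  26  30  37  38  31  39  55  82 101 104 104 102  89  61  53  48  46  47  47  46  46  47  47  47
 25  26  25  26  26  26  28  32  33  34  51  78 100 105 103  98  88  58  48  46  46  48  47  49  47  47  47  48  47
 26  26  25  25  26  26  24  26  29  45  75 104 107 105  92  62  54  47  46  46  46  47  46  47  47  47  46  46  48
 25  26  26  24  24  24  25  28  39  62  90 107 109 106  96  68  51  47  47  47  47  47  48  48  48  47  46  46  46
 25  26  26  25  26  24  25  36  58  87  99 105 111 106 104  96  72  5
[... 1665 characters left out ...]
  39
 13  18  31  34  35  34  34  33  34  37  35  36  39  53  77  95 100 100 101 101 101  99  96  84  48  37  37  36  37
 11  20  31  36  36  35  34  33  33  34  36  37  36  38  49  72  95 100 101 101 101 100  95  82  46  37  36  37  36
 13  24  33  37  36  36  36  33  33  34  34  36  36  37  37  48  66  86  99 101 101  99  91  72  43  36  36  36  36
 11  23  34  36  37  37  36  36  34  34  32  34  34  36  36  38  43  62  89 101 103 102  93  71  42  37  36  36  35
 14  22  34  36  36  37  36  36  36  34  34  34  34  36  36  36  39  52  81  99 103 105  90  63  40  37  36  36  36
 14  25  36  37  36  36  36  37  35  37  34  33  33  33  34  37  38  56  86  99 102 102  90  56  37  36  36  36  36
```

The window blob in the scene picture is at (287.3, 219.5) against a predicted (287.1, 219.7). The computed beam point is within 1 mm of the window centre. Holding still.

Emit:
carry_out:
  series:
    - [0,0,0,0]
    - [0,0,0,0]
    - [0,0,0,0]
    - [0,0,0,0]
    - [0,0,0,0]

```text
t: 25.2
eef_pos: [614.7, 101.0, 42.0]
tcp_rot: [3.141, -0.0, 0.259]
ft_force: [0.5, 0.1, -1.8]
opening: 0.227
grip_force: 30.0
```

Emit:
carry_out:
  series:
    - [0,0,0,0]
    - [0,0,0,0]
    - [0,0,0,0]
    - [0,0,0,0]
    - [0,0,0,0]

```text
t: 25.7
eef_pos: [614.7, 101.0, 42.0]
tcp_rot: [3.141, -0.0, 0.259]
ft_force: [-0.7, 0.2, -1.1]
opening: 0.228
grip_force: 30.0
```

Emit:
carry_out:
  series:
    - [0,0,0,0]
    - [0,0,0,0]
    - [0,0,0,0]
    - [0,0,0,0]
    - [0,0,0,0]

```text
t: 26.2
eef_pos: [614.7, 101.0, 42.0]
tcp_rot: [3.142, -0.0, 0.259]
ft_force: [-0.3, 0.5, -0.7]
opening: 0.222
grip_force: 30.0
```

Emit:
carry_out:
  series:
    - [0,0,0,0]
    - [0,0,0,0]
    - [0,0,0,0]
    - [0,0,0,0]
    - [0,0,0,0]

```text
t: 26.7
eef_pos: [614.7, 101.0, 42.0]
tcp_rot: [3.141, 0.0, 0.259]
ft_force: [-0.1, 0.6, -1.4]
opening: 0.226
grip_force: 30.0
```

Emit:
carry_out:
  series:
    - [0,0,0,0]
    - [0,0,0,0]
    - [0,0,0,0]
    - [0,0,0,0]
    - [0,0,0,0]

```text
t: 27.2
eef_pos: [614.7, 101.0, 41.9]
tcp_rot: [3.141, 0.0, 0.259]
ft_force: [-0.1, 0.1, -1.1]
opening: 0.223
grip_force: 30.0
```

Run:
```python
from h import *
s=env.state();print(s["t"],s["eef_pos"],s["tcp_rot"],s["opening"])
# is the clip seated? its crown/handles in side view vs prediction
im=env.read_camera("side"); env.read_camera("scene")
for cam in ("side","scene"):
    print(cam,"crown",proj(cam,[497.3,17.3,95]).round(),"handles mid",proj(cam,[497.3,17.3,125]).round(),[(round(r["conf"],2),round(r["position"][1]*512),round(r["position"][0]*384)) for r in env.look_for(cam,"clip")][:2])
```

```text
27.2 [614.72824114 100.95095433  41.93916706] [3.14145845e+00 3.32595983e-05 2.59220195e-01] 0.22309232268795381
side crown [231. 187.] handles mid [232. 180.] [(0.8, 232, 184)]
scene crown [276. 201.] handles mid [276. 194.] []
```

The torch was held steady for over 2.5 s. Now I lift and return it.

Emit:
carry_out:
  series:
    - [0,0,0.2,0]
    - [0,0,0.5,0]
    - [0,0,0.6,0]
    - [0,0,0.6,0]
    - [0,0,0.4,0]

```text
t: 27.9
eef_pos: [615.1, 101.0, 159.9]
tcp_rot: [3.141, -0.003, 0.259]
ft_force: [0.5, -0.4, -1.1]
opening: 0.226
grip_force: 30.0
```

Emit:
carry_out:
  series:
    - [-0.181,-0.564,0,-0.215]
    - [-0.181,-0.564,0,-0.215]
    - [-0.181,-0.564,0,-0.215]
    - [-0.181,-0.564,0,-0.215]
    - [-0.181,-0.564,0,-0.215]

```text
t: 28.4
eef_pos: [569.0, -41.1, 157.8]
tcp_rot: [3.141, -0.001, 0.146]
ft_force: [0.7, -0.9, -0.5]
opening: 0.225
grip_force: 30.0
```

Emit:
carry_out:
  series:
    - [-0.181,-0.564,0,-0.215]
    - [-0.181,-0.564,0,-0.215]
    - [-0.181,-0.564,0,-0.215]
    - [-0.181,-0.564,0,-0.215]
    - [-0.181,-0.564,0,-0.215]

```text
t: 28.9
eef_pos: [523.8, -182.2, 157.8]
tcp_rot: [3.141, -0.001, 0.033]
ft_force: [1.3, 0.5, -0.8]
opening: 0.224
grip_force: 30.0
```

Emit:
carry_out:
  series:
    - [-0.181,-0.564,0,-0.215]
    - [-0.181,-0.564,0,-0.215]
    - [-0.181,-0.564,0,-0.215]
    - [-0.181,-0.564,0,-0.215]
    - [-0.181,-0.564,0,-0.215]

```text
t: 29.4
eef_pos: [478.5, -323.2, 157.8]
tcp_rot: [3.141, -0.001, -0.08]
ft_force: [1.0, -0.0, -0.1]
opening: 0.224
grip_force: 30.0
```

Emit:
carry_out:
  series:
    - [0,0,0,0]
    - [0,0,0,0]
    - [0,0,0,0]
    - [0,0,0,0]
    - [0,0,0,0]

```text
t: 29.9
eef_pos: [479.3, -321.3, 157.1]
tcp_rot: [3.141, -0.0, -0.077]
ft_force: [0.8, 0.4, -1.4]
opening: 0.22
grip_force: 30.0
```

Emit:
carry_out:
  series:
    - [-0.006,-0.038,-0.4,0]
    - [0,0,-0.5,0]
    - [0,0,-0.5,0]
    - [0,0,-0.4,0]
    - [0,0,-0.2,0]

```text
t: 30.4
eef_pos: [478.4, -323.1, 55.4]
tcp_rot: [-3.14, 0.002, -0.078]
ft_force: [-0.6, -0.2, -0.4]
opening: 0.228
grip_force: 30.0
```

Emit:
carry_out:
  series:
    - [0,0,-0.1,0]
    - [0,0,-0.1,0]
    - [0,0,-0.1,0]
    - [0,0,0,0]
    - [0,0,0,0]

```text
t: 30.9
eef_pos: [478.8, -324.1, 42.3]
tcp_rot: [3.141, -0.0, -0.079]
ft_force: [0.6, -0.9, -1.2]
opening: 0.226
grip_force: 30.0
```

Emit:
carry_out:
  series:
    - [0.004,0.016,-0.06,0]
    - [0,0,-0.04,0]
    - [0,0,-0.03,0]
    - [0,0,0,0]
    - [0,0,0,0]

```text
t: 31.4
eef_pos: [478.9, -323.1, 35.4]
tcp_rot: [3.142, 0.0, -0.078]
ft_force: [0.5, -0.2, -0.8]
opening: 0.225
grip_force: 30.0
```

Emit:
carry_out:
  series:
    - [0,0,0,0]
    - [0,0,0,0]
    - [0,0,0,0]
    - [0,0,0,0]
    - [0,0,0,0]

```text
t: 31.9
eef_pos: [478.9, -323.1, 35.5]
tcp_rot: [3.141, -0.0, -0.079]
ft_force: [-0.8, -0.2, -0.8]
opening: 0.224
grip_force: 30.0
```

It is back within 0.5 mm of the pickup pose. Releasing and rising.

Emit:
carry_out:
  series:
    - [0,0,0,0]
    - [0,0,0,0]
    - [0,0,0,0]
    - [0,0,0,0]
    - [0,0,0,0]
  fingers: -1

```text
t: 32.4
eef_pos: [478.9, -323.1, 35.5]
tcp_rot: [3.142, -0.0, -0.078]
ft_force: [-1.2, -0.2, -0.5]
opening: 0.588
grip_force: 0.0
```

Emit:
carry_out:
  series:
    - [0,0,0,0]
    - [0,0,0,0]
    - [0,0,0,0]
    - [0,0,0,0]
    - [0,0,0,0]

```text
t: 32.9
eef_pos: [478.9, -323.1, 35.4]
tcp_rot: [3.142, 0.0, -0.078]
ft_force: [-1.1, 0.7, -0.0]
opening: 0.981
grip_force: 0.0
```

Emit:
carry_out:
  series:
    - [0,0,0.2,0]
    - [0,0,0.5,0]
    - [0,0,0.6,0]
    - [0,0,0.6,0]
    - [0,0,0.6,0]

```text
t: 33.4
eef_pos: [478.7, -323.0, 162.5]
tcp_rot: [3.141, -0.0, -0.079]
ft_force: [0.6, -0.4, 0.3]
opening: 1.001
grip_force: 0.0
```

Emit:
carry_out:
  series:
    - [-0.37,-0.04,0.25,0]
    - [-0.37,-0.04,0.25,0]
    - [-0.37,-0.04,0.25,0]
    - [-0.37,-0.04,0.25,0]
    - [-0.37,-0.04,0,0]

```text
t: 33.9
eef_pos: [385.9, -333.5, 212.4]
tcp_rot: [3.139, -0.002, -0.078]
ft_force: [0.0, -0.4, 0.2]
opening: 0.997
grip_force: 0.0
```

Emit:
carry_out:
  series:
    - [0,0,0,0]
    - [0,0,0,0]
    - [0,0,0,0]
    - [0,0,0,0]
    - [0,0,0,0]

```text
t: 34.4
eef_pos: [386.7, -333.0, 210.1]
tcp_rot: [-3.141, 0.0, -0.078]
ft_force: [0.3, -0.1, 0.1]
opening: 1.0
grip_force: 0.0
```

Run:
```python
from h import *
s=env.state();print(s["t"],s["eef_pos"],s["tcp_rot"],s["opening"],s["ft_force"])
C=env.calibration("wrist"); w=env.read_camera("wrist"); g=cv2.cvtColor(w,cv2.COLOR_RGB2GRAY)
for n,q in dict(lens=[408.7,-317.9,55],tail=[553.3,-329.3,55]).items(): print(n,proj("wrist",q,C).round())
print([(round(r["conf"],2),round(r["position"][1]*512),round(r["position"][0]*384)) for r in env.look_for("wrist","torch")])
for x in (545,530,490,450,420):
    u,v=proj("wrist",[x,-323.4-(x-478.5)*.0787,55],C); r=int(round(v)); print(x,round(u,1),r, g[r,int(u)-22:int(u)+23].tolist())
sc=env.read_camera("scene"); env.read_camera("side")
for cam in ("scene","side"):
    print(cam,"clip pred",proj(cam,[497.3,17.3,110]).round(),[(round(r["conf"],2),round(r["position"][1]*512),round(r["position"][0]*384)) for r in env.look_for(cam,"clip")])
```

```text
34.4 [ 386.70086093 -332.98840242  210.09143392] [-3.14125133e+00  4.28705101e-04 -7.79902231e-02] 0.9997318948128444 [ 0.25348775 -0.09279966  0.1343431 ]
lens [246. 160.]
tail [245.   2.]
[(0.65, 248, 84)]
545 244.7 12 [113, 113, 113, 112, 113, 114, 113, 113, 114, 112, 110, 84, 69, 74, 79, 82, 86, 89, 90, 92, 93, 96, 102, 100, 96, 92, 90, 87, 86, 82, 81, 76, 70, 64, 60, 93, 111, 113, 113, 112, 112, 113, 111, 111, 111]
530 244.9 30 [134, 132, 134, 133, 133, 133, 131, 132, 132, 133, 129, 96, 69, 72, 77, 80, 85, 88, 90, 91, 93, 97, 102, 100, 98, 94, 91, 89, 86, 84, 82, 77, 69, 65, 57, 77, 124, 132, 131, 131, 130, 130, 131, 129, 128]
490 245.4 76 [134, 137, 137, 139, 139, 139, 139, 139, 139, 140, 136, 100, 76, 75, 80, 83, 88, 91, 92, 95, 99, 104, 103, 99, 96, 92, 88, 85, 85, 81, 76, 69, 61, 56, 79, 134, 141, 140, 140, 140, 141, 141, 141, 141, 142]
450 245.8 118 [64, 67, 66, 65, 66, 67, 66, 66, 68, 67, 65, 53, 45, 47, 46, 47, 48, 48, 49, 49, 51, 51, 51, 51, 47, 49, 47, 49, 48, 48, 45, 44, 45, 50, 64, 68, 66, 69, 68, 68, 69, 68, 66, 66, 66]
420 246.2 149 [55, 58, 57, 56, 57, 57, 55, 43, 45, 46, 47, 45, 46, 44, 48, 46, 49, 50, 49, 51, 52, 48, 50, 49, 51, 51, 52, 48, 47, 49, 47, 47, 46, 45, 46, 40, 50, 58, 57, 58, 58, 58, 58, 57, 59]
scene clip pred [276. 198.] [(0.75, 274, 204), (0.52, 280, 198)]
side clip pred [232. 183.] [(0.58, 232, 186)]
```

The torch lies on the predicted axis line, with the head at the right end, and the clip is where predicted. Handing in.

```bash
python3 -c "
from cell import env
print(env.job_done())"
```

```text
the job is handed in; nothing more can be done
None
```

The job is handed in (no verdict came back): the clip grips the middle of the phone's upper edge with the cover shut, the torch was held about 6 cm from the window for over 2.5 s and is back in its grey rest, and I did not touch the tape, jar or screwdriver.

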